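# Shut the gas taps left open on the lab bench

## Task

The lesson is over and two of the four gas taps on the lab bench have been left open, one on each turret: shut them. With one fingertip push each open lever clockwise, gently, until it is fully home at its stop, square to its hose nozzle; do not take a lever between the fingers. Leave the two taps that are already shut as they are, and everything else on the bench where it stands.

Things in the scene. Friction and masses are not known exactly. Their poses are not given: they have to be found in the camera images.
- turret_a: Chromed twin bench gas turret, fixed: flange 72 mm across, head 48 mm across, top at 95 mm. Origin: flange centre on the bench, z up; place and yaw vary. Its two outlets lie along its y axis: tap 1 at +y, tap 2 at -y. Each has a 26 mm wide, 30 mm long valve body centred 55 mm from the origin, top 88 mm above the bench, and beyond it a level serrated hose nozzle (see turret_b).
- turret_b: A second turret, alike in every size and in how its taps are named. Each hose nozzle points outwards, axis 75 mm above the bench, 15 mm thick, ending 124 mm from the turret's origin. Above each valve body a yellow lever turns about a vertical axis.
- tap_a1 (a joint): Lever of the tap on the +y outlet of turret_a, in rad: 0 = shut (lever square to its nozzle, at the stop), 1.571 = fully open (lever above its nozzle, pointing outwards, at the other stop). Seen from above it opens anticlockwise and shuts clockwise. It stays where it is left (dry friction, about 0.16 N m: some 4 N pushed at 45 mm).
- tap_a1_axis (a point): Point on the turning axis of lever tap_a1, at the lever's mid height (104 mm above the bench, 55 mm from the turret's origin); its x axis points along the lever to its free end, z up.
- tap_a1_pad (a point): Middle of the lever arm's width and height, 45 mm out from the axis; axes as at the axis point. The yellow arm reaches 62 mm from the axis; it is a straight bar 12 mm wide and 12 mm high (98 to 110 mm above the bench), with free space 9 mm below it over the valve body and 15 mm over the nozzle.
- tap_a2 (a joint): Lever of the tap on the -y outlet of turret_a, in rad: 0 = shut (lever square to its nozzle, at the stop), 1.571 = fully open (lever above its nozzle, pointing outwards, at the other stop). Seen from above it opens anticlockwise and shuts clockwise. It stays where it is left (dry friction, about 0.16 N m: some 4 N pushed at 45 mm).
- tap_a2_axis (a point): Point on the turning axis of lever tap_a2, at the lever's mid height (104 mm above the bench, 55 mm from the turret's origin); its x axis points along the lever to its free end, z up.
- tap_a2_pad (a point): Middle of the lever arm's width and height, 45 mm out from the axis; axes as at the axis point. The yellow arm reaches 62 mm from the axis; it is a straight bar 12 mm wide and 12 mm high (98 to 110 mm above the bench), with free space 9 mm below it over the valve body and 15 mm over the nozzle.
- tap_b1 (a joint): Lever of the tap on the +y outlet of turret_b, in rad: 0 = shut (lever square to its nozzle, at the stop), 1.571 = fully open (lever above its nozzle, pointing outwards, at the other stop). Seen from above it opens anticlockwise and shuts clockwise. It stays where it is left (dry friction, about 0.16 N m: some 4 N pushed at 45 mm).
- tap_b1_axis (a point): Point on the turning axis of lever tap_b1, at the lever's mid height (104 mm above the bench, 55 mm from the turret's origin); its x axis points along the lever to its free end, z up.
- tap_b1_pad (a point): Middle of the lever arm's width and height, 45 mm out from the axis; axes as at the axis point. The yellow arm reaches 62 mm from the axis; it is a straight bar 12 mm wide and 12 mm high (98 to 110 mm above the bench), with free space 9 mm below it over the valve body and 15 mm over the nozzle.
- tap_b2 (a joint): Lever of the tap on the -y outlet of turret_b, in rad: 0 = shut (lever square to its nozzle, at the stop), 1.571 = fully open (lever above its nozzle, pointing outwards, at the other stop). Seen from above it opens anticlockwise and shuts clockwise. It stays where it is left (dry friction, about 0.16 N m: some 4 N pushed at 45 mm).
- tap_b2_axis (a point): Point on the turning axis of lever tap_b2, at the lever's mid height (104 mm above the bench, 55 mm from the turret's origin); its x axis points along the lever to its free end, z up.
- tap_b2_pad (a point): Middle of the lever arm's width and height, 45 mm out from the axis; axes as at the axis point. The yellow arm reaches 62 mm from the axis; it is a straight bar 12 mm wide and 12 mm high (98 to 110 mm above the bench), with free space 9 mm below it over the valve body and 15 mm over the nozzle.
- burner: Loose bunsen burner, unconnected: grey foot 76 mm across, steel barrel 13 mm thick, 148 mm high. Origin: centre of its underside. Not part of the job.
- beaker: Loose empty glass beaker, 68 mm across, 90 mm high. Origin: centre of its underside. Not part of the job.
- slide_box: Loose blue box of microscope slides, 102 x 86 x 34 mm. Origin: centre of its underside. Not part of the job.
- dropper: Loose amber dropper bottle, 34 mm across, 75 mm high. Origin: centre of its underside. Not part of the job.
- jar: Loose glass specimen jar with green lid, 60 mm across, 85 mm high. Origin: centre of its underside. Not part of the job.
- petri: Loose clear petri dish lying on the bench, 94 mm across, 15 mm high. Origin: centre of its underside. Not part of the job.
- pencil: Loose orange pencil lying on the bench along its x axis, 184 mm long, 7.5 mm thick. Origin: centre of its underside. Not part of the job.
- rock: Loose brown rock specimen, 80 mm across, 44 mm high. Origin: centre of its underside. Not part of the job.

How it is judged (in metres and radians):
At the end, for the whole second after the job is handed in: All four levers stand within 0.09 rad (5 degrees) of the shut stop and at rest; every loose thing is within 25 mm of where it started, and the burner, beaker, dropper bottle and jar are upright (within 0.2 rad) (value of joint each of tap_a1, tap_a2, tap_b1, tap_b2 below 0.09 rad and velocity of joint tap_a1 between -0.05 and 0.05 rad/s and velocity of joint tap_a2 between -0.05 and 0.05 rad/s and velocity of joint tap_b1 between -0.05 and 0.05 rad/s and velocity of joint tap_b2 between -0.05 and 0.05 rad/s and distance of each of burner, beaker, slide_box, dropper, jar, petri, pencil, rock from where it was at the start of the episode below 0.025 m and angle between each of burner, beaker, dropper, jar's own z axis and vertical below 0.2 rad); the robot touches nothing.
It fails at once if a tap that was shut is opened (by more than 0.2 rad) (value of joint any of tap_a2, tap_b1 above 0.2 rad).
It fails at once if a lever is taken between the two fingers ((x of the grasp point in the frame of tap_a1_pad between -0.025 and 0.018 m and y of the grasp point in the frame of tap_a1_pad between -0.005 and 0.005 m and z of the grasp point in the frame of tap_a1_pad between -0.02 and 0.02 m) or (x of the grasp point in the frame of tap_a2_pad between -0.025 and 0.018 m and y of the grasp point in the frame of tap_a2_pad between -0.005 and 0.005 m and z of the grasp point in the frame of tap_a2_pad between -0.02 and 0.02 m) or (x of the grasp point in the frame of tap_b1_pad between -0.025 and 0.018 m and y of the grasp point in the frame of tap_b1_pad between -0.005 and 0.005 m and z of the grasp point in the frame of tap_b1_pad between -0.02 and 0.02 m) or (x of the grasp point in the frame of tap_b2_pad between -0.025 and 0.018 m and y of the grasp point in the frame of tap_b2_pad between -0.005 and 0.005 m and z of the grasp point in the frame of tap_b2_pad between -0.02 and 0.02 m)).
It fails at once if a tap is forced: more than 40 N on a turret or its levers (contact force between any of the fingers, the arm and turret_a above 40 N or contact force between any of the fingers, the arm and turret_b above 40 N).
It fails at once if a loose thing is lifted, carried, tipped over or shifted by more than 25 mm (not (distance of each of burner, beaker, slide_box, dropper, jar, petri, pencil, rock from where it was at the start of the episode below 0.025 m and angle between each of burner, beaker, dropper, jar's own z axis and vertical below 0.2 rad)).
It also fails if it takes over 58 s, if anything falls off the work surface, if the arm or the gripper's body presses on something with over 40 N, if the wrist force passes 120 N, or if a joint passes its speed limit or range.

## Robot

A 6-joint arm with a two-finger parallel gripper is mounted at the origin on the work surface. World frame = base frame: x ahead of the robot, y to its left, z up, the work surface at z = 0. Lengths are in m, angles in degrees, forces in N, time in s.
With the tool pointing down it reaches from about 0.4 to 0.825 m from the base axis. Payload 7 kg.
Tool frame: the origin (TCP) lies between the finger pads; the fingertips stand 22 mm ahead of it and the grasp point (between the pads) lies 3 mm ahead of it; z points along the fingers, y is the direction in which the jaws open and shut (so a half turn about z gives the same grasp; the last joint's range is limited). The gripper opens to 88 mm and grips with 3 to 60 N. Pads are 19 mm wide; open, the fingers measure 130 mm over their backs; the gripper's body (78 mm by 193 mm) begins 47 mm behind the grasp point.
Start: joints at [79.761, 20.546, 0.682, 0, -70.136, -16.507], TCP at [0.304, 0.603, 0.217] pointing down, gripper open.
Joint ranges: [-176.03, 176.03], [-82.01, 121.73], [-58.28, 71.71], [-173.87, 95.51], [-174.79, -0.11], [-173.66, 173.66]. Speed limits (degrees/s): [136.94, 136.94, 172.46, 180, 180, 180].

## Interface

Orientations are given as [roll, pitch, yaw] about the fixed x, y, z axes, in that order (R = Rz(yaw) Ry(pitch) Rx(roll)).
In Python, from plant import telemetry, cams, r gives the robot as it stands.
- The arm moves only by the tool carry_out, never from a script. Its argument "commands" is one flat list of numbers, 5 for each row, row after row: the shift along the world's x, y, z as a fraction of full scale, then the turn about the world's z as a fraction of full scale, then the gripper's target within -1 to 1 (shut at 1, half-way at 0, fully open at -1). In form: [x, y, z, turn, claw, x, y, z, turn, claw, ...]. A call has 1 to 8 rows; each row shifts and turns the commanded pose from where the row before left it; what a row does not reach is not made up. Full scale, the value 1, is 0.04 m for a shift and 4 degrees for a turn. A row lasts 1/10 s, in which the tool goes at most 50 mm and 8.59 degrees, less where a joint would pass 70% of its speed; a pose out of reach is approached as far as the arm can. A call with a number of a shift or a turn outside -1 to 1 is refused whole. A call with a gripper value outside its range is refused whole. The fingers move at their own pace and stop on an object; "grip_force" is the grip in N (left out, the last holds). Time passes only in rows, so rows that do not move let the fingers close. It gives the time, the measured TCP pose, the force and the opening at its end, in the units of the state.
- telemetry.get_state(): the state, without advancing time (a new reading comes with each control period).
- cams.capture(name): name is "side" or "top" or "wrist"; returns a dict with "frame" (400x640x3 uint8, red, green, blue), "camera_matrix" (3x3 intrinsics, pixels), "camera_from_world" (4x4, takes a point from world to camera coordinates); the wrist camera has in their place "mount" (4x4, takes a point from camera to tool coordinates, whose origin is the TCP and whose axes are the flange's). Camera axes: x right, y down, z forward; pixel columns grow to the right and rows downward; lengths in m; the calibration is good to about 2 mm. The wrist camera is an equidistant fisheye: a pixel r from the principal point sees the ray r / f radians off the axis. A picture is of the moment at which its call begins: read the wrist's pose just before it. There is no depth.
- r.close_job(): hands the job in, once; it reports no verdict.
The state is a dict: "time_s": time; "joints": joint angles; "qd": joint speeds; "joint_torque": joint torques, N m; "tcp_pos": TCP position; "eef_rot": TCP orientation; "contact_force": force on the tool from outside, world axes, zero at the start; "moment": the same for the moment, N m; "gripper_width": finger opening in m.
Only numpy, scipy, OpenCV 4.12 (cv2) and the standard library are available. Lean on these libraries where they do the work, as an engineer would, in place of code of your own. Each camera call takes 0.05 s, during which the arm holds its last target. There are 200 camera calls.

## Working session

There is one attempt and no reset: what is moved stays moved. The work goes in short steps, Python scripts to look and compute and a tool call to move; the robot and the scene stay as the last step left them, time stands still between calls to the robot, and variables do not carry over. Pictures are saved under pics/ and viewed, about 8 in all and at most 12, crops included, and the job is handed in when it is done.

Besides the shell and the picture viewer there is one more tool, called after "Request:" as name(argument=value, ...) on one line, values as JSON. carry_out: Moves the arm, as the interface text tells. Shift numbers are shares of 0.04 m and turn numbers shares of 4 degrees, none past 1 either way. Its arguments: {"type":"object","properties":{"commands":{"type":"array"},"grip_force":{"type":"number"}},"required":["commands"]}

```bash
mkdir -p pics
cat > h.py <<'E'
import numpy as np, cv2
from plant import telemetry, cams, r
def ray(c,u,v,z):
    K=np.array(c["camera_matrix"]);T=np.array(c["camera_from_world"])
    d=T[:3,:3].T@np.linalg.inv(K)@[u,v,1]; o=-T[:3,:3].T@T[:3,3]
    return o+d*(z-o[2])/d[2]
def proj(c,p):
    K=np.array(c["camera_matrix"]);T=np.array(c["camera_from_world"])
    q=K@(T[:3,:3]@np.array(p)+T[:3,3]); return q[:2]/q[2]
E
python3 - <<'E'
from h import *
for n in("top","side"):
    c=cams.capture(n); f=c["frame"]; cv2.imwrite(f"pics/{n}0.png",f[:,:,::-1])
    np.savez(f"{n}0.npz",**c)
    T=np.array(c["camera_from_world"]); print(n,(-T[:3,:3].T@T[:3,3]).round(3),np.array(c["camera_matrix"])[0,0])
    h=cv2.cvtColor(f,cv2.COLOR_RGB2HSV); m=cv2.inRange(h,(22,120,100),(35,255,255))
    k,l,s,ce=cv2.connectedComponentsWithStats(m)
    for i in range(1,k):
        if s[i,4]>30:
            pts=np.argwhere(l==i)[:,::-1].astype(np.float32)
            print(s[i],ce[i].round(1),cv2.minAreaRect(pts), ray(c,*ce[i],.11).round(3))
E
```

```text
top [ 0.404 -0.008  1.285] 364.56755114014805
[248  92  87  19 977] [291.9 101.3] ((291.04949951171875, 100.68896484375), (86.13558959960938, 17.712791442871094), 0.7440592050552368) [0.896 0.096 0.11 ]
[271 175  21  15  99] [281.1 181.6] ((280.8941345214844, 180.87648010253906), (7.2671709060668945, 21.69304656982422), 49.39870071411133) [0.621 0.127 0.11 ]
[352 186  17  20 105] [360.  195.8] ((359.25, 196.24998474121094), (21.920310974121094, 7.071067810058594), 45.0) [ 0.576 -0.13   0.11 ]
[237 196  18  18 103] [245.5 204.8] ((245.25003051757812, 204.75003051757812), (22.62741470336914, 6.363960266113281), 45.0) [0.544 0.241 0.11 ]
[379 219  17  21 106] [387.  228.9] ((386.50006103515625, 228.5000457763672), (7.0710673332214355, 22.62741470336914), 45.0) [ 0.468 -0.217  0.11 ]
side [ 0.446 -1.029  0.988] 444.9861704164898
[297 143  17  13  85] [305.1 148.6] ((305.251708984375, 147.72068786621094), (6.394502639770508, 17.854778289794922), 48.36646270751953) [0.539 0.234 0.11 ]
[323 160  19  14  99] [331.7 166.7] ((331.88079833984375, 166.34713745117188), (19.72294807434082, 6.33437
[... 184 characters left out ...]
77344) [0.899 0.021 0.11 ]
[410 172  13  15  43] [415.6 180. ] ((414.8800354003906, 179.84002685546875), (18.400001525878906, 4.000000953674316), 53.130104064941406) [0.87  0.025 0.11 ]
[290 212  24  17 326] [301.4 219.7] ((301.5, 220.0), (16.0, 23.0), 90.0) [ 0.499 -0.116  0.11 ]
[318 215  21  17 132] [327.3 222.8] ((328.5, 223.0), (8.552335739135742, 23.42359161376953), 60.64224624633789) [ 0.57  -0.137  0.11 ]
[308 239   7   6  31] [310.9 241.7] ((310.75, 241.75), (4.949747085571289, 5.656853675842285), 45.0) [ 0.517 -0.205  0.11 ]
[280 240  24  17 156] [291.9 248.1] ((291.889892578125, 247.04383850097656), (25.55105209350586, 8.912054061889648), 31.429563522338867) [ 0.465 -0.222  0.11 ]
```

View pics/top0.png

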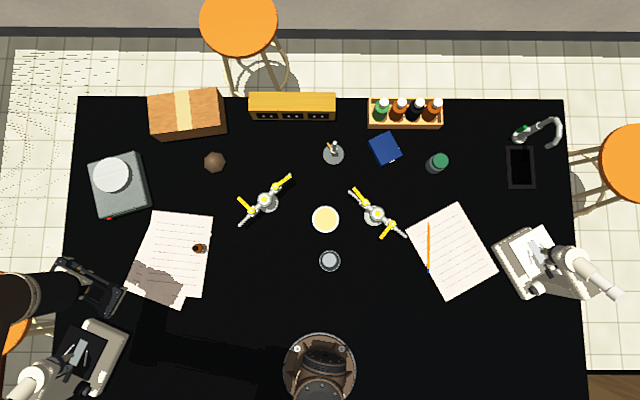

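View pics/side0.png

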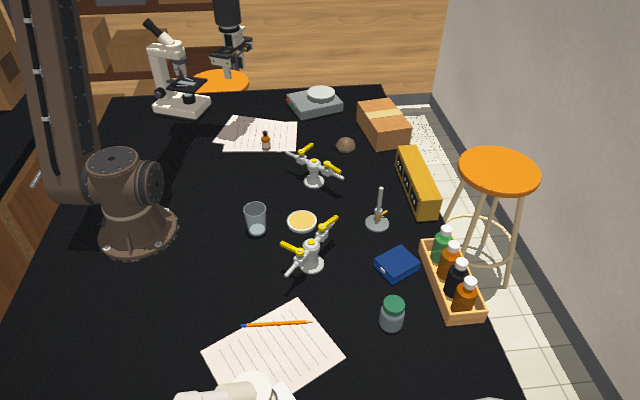

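Run:
```python
import cv2,numpy as np
a=cv2.imread("pics/top0.png")
A=a[165:245,220:320];B=a[165:245,330:430]
cv2.imwrite("pics/crop.png",cv2.resize(np.vstack([np.hstack([A,B])]),None,fx=4,fy=4,interpolation=cv2.INTER_CUBIC))
```

```text
(no output)
```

View pics/crop.png

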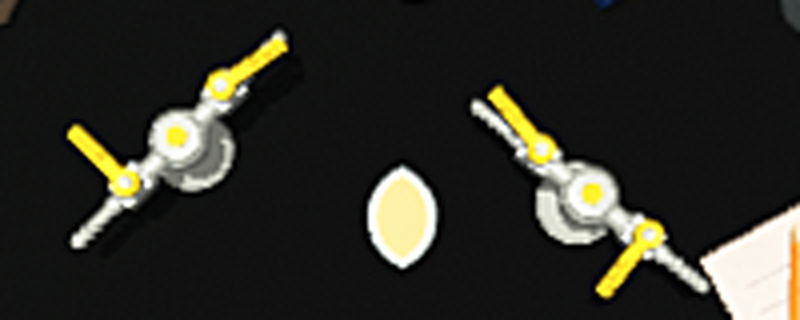

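Run:
```python
from h import *
c=np.load("top0.npz")
px=lambda u,v,o:((u+.5)/4-.5+o,(v+.5)/4-.5+165)
for n,o,op,tip,sh,st in(("L",220,(222,85),(285,42),(125,182),(72,128)),("R",230,(541,149),(493,90),(648,235),(604,294))):
    P=[ray(c,*px(*q,o),.111)[:2] for q in(op,tip,sh,st)]
    d=P[0]-P[2]; an=lambda v:np.degrees(np.arctan2(v[1],v[0])).round(1)
    print(n,"open axis",P[0].round(4),"shut",P[2].round(4),"dist",np.linalg.norm(d).round(4),"nozzle",an(d),"lever",an(P[1]-P[0]),np.linalg.norm(P[1]-P[0]),"shutlever",an(P[3]-P[2]))
h=c["frame"]
for u,v,z in((333,155,.0),(333,146,.148)): print(ray(c,u,v,z).round(3))
s=telemetry.get_state(); print({k:np.round(s[k],3) for k in("time_s","joints","tcp_pos","eef_rot","contact_force","gripper_width")})
```

```text
L open axis [0.6064 0.1464] shut [0.5265 0.2229] dist 0.1107 nozzle -43.7 lever -54.6 0.06224739298934603 shutlever 45.4
R open axis [ 0.5554 -0.1461] shut [ 0.486  -0.2316] dist 0.1102 nozzle 51.0 lever 38.7 0.06193002913320972 shutlever 142.6
[ 0.74  -0.046  0.   ]
[ 0.731 -0.041  0.148]
{'time_s': np.float64(0.1), 'joints': array([ 7.9760e+01,  2.0586e+01,  6.4000e-01, -1.6000e-02, -7.0136e+01,
       -1.6508e+01]), 'tcp_pos': array([0.304, 0.602, 0.216]), 'eef_rot': array([ 1.79917e+02, -8.00000e-03, -2.67530e+01]), 'contact_force': array([ 0.491,  0.625, -0.044]), 'gripper_width': np.float64(0.087)}
```

Request:
carry_out(commands=[0.573, -0.727, 0, -0.435, 1, 0.573, -0.727, 0, -0.435, 1, 0.573, -0.727, 0, -0.435, 1, 0.573, -0.727, 0, -0.435, 1, 0.573, -0.727, 0, -0.435, 1, 0.573, -0.727, 0, -0.435, 1, 0.573, -0.727, 0, -0.435, 1, 0.573, -0.727, 0, -0.435, 1], grip_force=10)

```text
time_s: 0.9
tcp_pos: [0.4877, 0.3687, 0.2168]
eef_rot: [180.0, 0.0, -40.7]
contact_force: [0.8, 0.1, -0.7]
gripper_width: 0.0288
```

Request:
carry_out(commands=[0.573, -0.727, 0, -0.435, 1, 0.573, -0.727, 0, -0.435, 1, 0.573, -0.727, 0, -0.435, 1, 0.573, -0.727, 0, -0.435, 1, 0.573, -0.727, 0, -0.435, 1, 0.573, -0.727, 0, -0.435, 1, 0.573, -0.727, 0, -0.435, 1, 0.573, -0.727, 0, -0.435, 1])

```text
time_s: 1.7
tcp_pos: [0.6711, 0.1361, 0.2167]
eef_rot: [180.0, 0.0, -54.7]
contact_force: [0.2, 1.1, 0.6]
gripper_width: 0.0006
```

Request:
carry_out(commands=[0, 0, 0, 0, 1, 0, 0, 0, 0, 1, 0, 0, 0, 0, 1])

```text
time_s: 2.0
tcp_pos: [0.6701, 0.1378, 0.2168]
eef_rot: [180.0, 0.0, -54.6]
contact_force: [-0.6, 0.5, 0.2]
gripper_width: 0.0008
```

Run:
```python
from h import *
c=cams.capture("wrist"); cv2.imwrite("pics/w0.png",c["frame"][:,:,::-1])
print(np.round(c["mount"],3),np.round(c["camera_matrix"],1))
```

```text
[[ 0.001 -0.953 -0.302  0.082]
 [ 1.     0.001  0.     0.001]
 [-0.    -0.302  0.953 -0.168]
 [ 0.     0.     0.     1.   ]] [[309.7   0.  323.4]
 [  0.  309.7 201.7]
 [  0.    0.    1. ]]
```

View pics/w0.png

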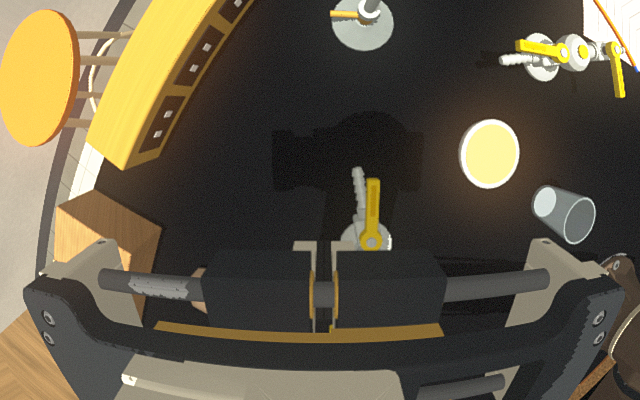

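Request:
carry_out(commands=[0, 0, -0.58, 0, 1, 0, 0, -0.58, 0, 1, 0, 0, -0.58, 0, 1, 0, 0, -0.58, 0, 1, 0, 0, 0, 0, 1, 0, 0, 0, 0, 1])

```text
time_s: 2.65
tcp_pos: [0.6704, 0.1382, 0.1249]
eef_rot: [180.0, -0.0, -54.5]
contact_force: [-0.6, 0.3, 0.6]
gripper_width: 0.0003
```

Request:
carry_out(commands=[-0.061, -0.043, 0, 0, 1, -0.061, -0.043, 0, 0, 1, -0.061, -0.043, 0, 0, 1, -0.061, -0.043, 0, 0, 1])

```text
time_s: 3.05
tcp_pos: [0.6607, 0.1304, 0.1251]
eef_rot: [-179.9, -0.0, -54.6]
contact_force: [0.1, 0.7, -0.3]
gripper_width: 0.0007
```

Run:
```python
from h import *
c=cams.capture("wrist"); cv2.imwrite("pics/w1.png",cv2.resize(c["frame"][130:360,180:500,::-1],None,fx=2,fy=2))
s=telemetry.get_state(); print(s["tcp_pos"],s["contact_force"])
```

```text
[0.66028644 0.13020807 0.12494882] [-0.97371749  0.4603935  -0.37895475]
```

View pics/w1.png

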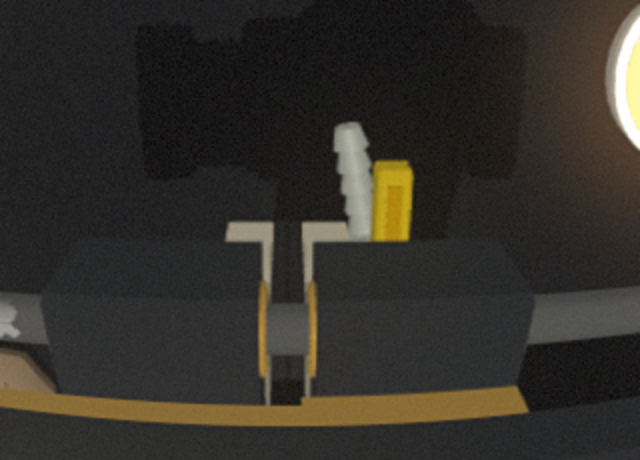

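Request:
carry_out(commands=[-0.0305, -0.0217, -0.05, 0, 1, -0.0305, -0.0217, 0, 0, 1, -0.0305, -0.0217, 0, 0, 1, -0.0305, -0.0217, 0, 0, 1, -0.0305, -0.0217, 0, 0, 1, -0.0305, -0.0217, 0, 0, 1])

```text
time_s: 3.7
tcp_pos: [0.6534, 0.1253, 0.1223]
eef_rot: [180.0, -0.0, -54.6]
contact_force: [-0.5, 0.6, 0.2]
gripper_width: 0.0006
```

```bash
cat > arc.py <<'E'
# rows along the arc: TCP at axis + r*u + off*n, lever angle t0->t1
from h import *; import sys
def arc(ax,t0,t1,off,N,r=.045):
    f=lambda t:np.array(ax)+r*np.array([np.cos(t),np.sin(t)])+off*np.array([-np.sin(t),np.cos(t)])
    t=np.radians(np.linspace(t0,t1,N+1)); P=np.array([f(x) for x in t])
    print("start",P[0].round(4),"end",P[-1].round(4),"turn/row",round((t1-t0)/N/4,3)); print((np.diff(P,axis=0)/.04).round(3).tolist())
E
python3 - <<'E'
from arc import *
arc((.6064,.1464),-54.6,-130.6,.027,24)
s=telemetry.get_state(); print(s["tcp_pos"],s["contact_force"],s["eef_rot"])
E
```

```text
start [0.6545 0.1254] end [0.5976 0.0947] turn/row -0.792
[[-0.031, -0.066], [-0.034, -0.064], [-0.038, -0.062], [-0.041, -0.06], [-0.045, -0.057], [-0.048, -0.055], [-0.051, -0.052], [-0.053, -0.049], [-0.056, -0.046], [-0.058, -0.043], [-0.061, -0.04], [-0.063, -0.036], [-0.065, -0.033], [-0.066, -0.029], [-0.068, -0.025], [-0.069, -0.022], [-0.07, -0.018], [-0.071, -0.014], [-0.072, -0.01], [-0.072, -0.006], [-0.072, -0.002], [-0.072, 0.002], [-0.072, 0.006], [-0.072, 0.01]]
[0.65335168 0.12531987 0.12234798] [-0.51148926  0.64151711  0.19669353] [ 1.7999975e+02 -9.3822777e-04 -5.4587046e+01]
```

Nominal contact position reached; start the arc.

Request:
carry_out(commands=[-0.031, -0.066, 0, -0.79, 1, -0.034, -0.064, 0, -0.79, 1, -0.038, -0.062, 0, -0.79, 1, -0.041, -0.06, 0, -0.79, 1, -0.045, -0.057, 0, -0.79, 1, -0.048, -0.055, 0, -0.79, 1, -0.051, -0.052, 0, -0.79, 1, -0.053, -0.049, 0, -0.79, 1])

```text
time_s: 4.5
tcp_pos: [0.6397, 0.1067, 0.1224]
eef_rot: [180.0, -0.0, -80.0]
contact_force: [-0.2, -0.6, -0.6]
gripper_width: 0.0005
```

Run:
```python
from h import *
s=telemetry.get_state(); print(s["tcp_pos"],s["contact_force"],s["eef_rot"])
c=cams.capture("top"); cv2.imwrite("pics/t1.png",cv2.resize(c["frame"][150:250,220:420,::-1],None,fx=4,fy=4,interpolation=cv2.INTER_CUBIC))
```

```text
[0.639656   0.10666811 0.12235181] [-0.206279   -0.63005036 -0.58043605] [ 1.79998837e+02 -1.27752631e-03 -7.99925601e+01]
```

View pics/t1.png

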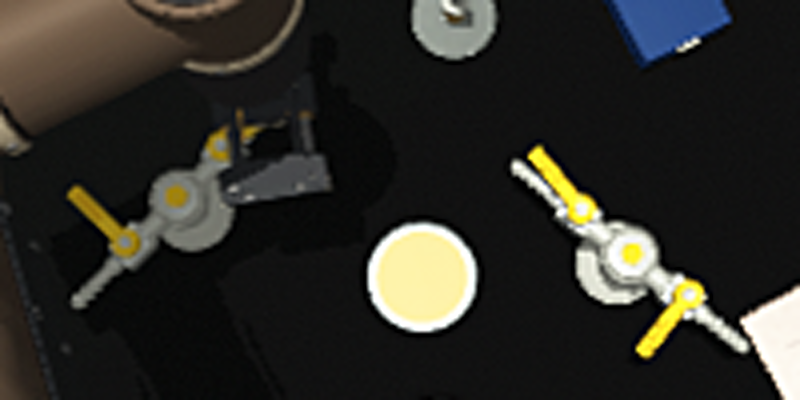

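Run:
```python
from h import *
c=cams.capture("wrist"); cv2.imwrite("pics/w2.png",cv2.resize(c["frame"][130:360,180:500,::-1],None,fx=2,fy=2))
```

```text
(no output)
```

View pics/w2.png

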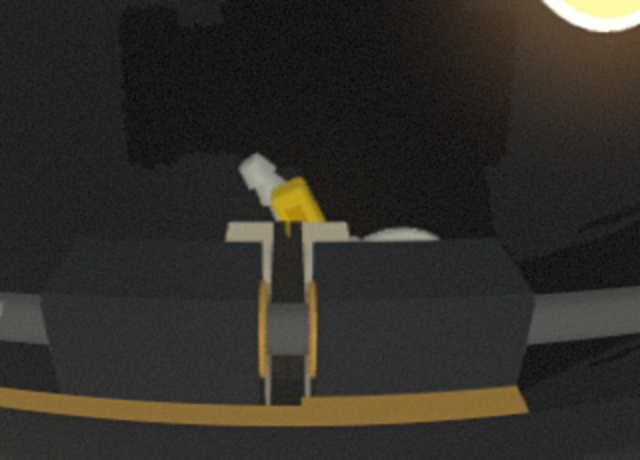

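```bash
cat >> h.py <<'E'
from scipy.spatial.transform import Rotation as Ro
def wT(s):
    T=np.eye(4);T[:3,:3]=Ro.from_euler("xyz",s["eef_rot"],degrees=True).as_matrix();T[:3,3]=s["tcp_pos"];return T
def wray(c,s,u,v,z):
    K=np.array(c["camera_matrix"]);M=wT(s)@np.array(c["mount"])
    x=(u-K[0,2])/K[0,0];y=(v-K[1,2])/K[1,1];t=np.hypot(x,y)
    d=M[:3,:3]@[x/t*np.sin(t),y/t*np.sin(t),np.cos(t)];o=M[:3,3];return o+d*(z-o[2])/d[2]
def wproj(c,s,p,tool=False):
    K=np.array(c["camera_matrix"]);M=np.array(c["mount"])
    if not tool:M=wT(s)@M
    q=(np.linalg.inv(M)@[*p,1])[:3];t=np.arctan2(np.hypot(*q[:2]),q[2]);a=np.arctan2(q[1],q[0])
    return np.array([K[0,2]+K[0,0]*t*np.cos(a),K[1,2]+K[1,1]*t*np.sin(a)])
E
python3 - <<'E'
from h import *
s=telemetry.get_state();c=cams.capture("wrist")
for p in((.0095,-.021,.022),(.0095,.021,.022),(.0095,0,.022),(.0095,0,-.02)): print("fingertip",p,(wproj(c,s,p,1)-[180,130])*2)
a=np.array([.6064,.1464])
for t in(-54.6,-65,-80):
    u=np.array([np.cos(np.radians(t)),np.sin(np.radians(t))]);n=np.array([-u[1],u[0]])
    print(t,[((wproj(c,s,[*(a+.062*u+k*n),.11])-[180,130])*2).round() for k in(-.006,.006)])
for uv in((273,188),(298,178),(325,222)): print(uv,wray(c,s,uv[0]/2+180,uv[1]/2+130,.11).round(4))
print(c["frame"].shape)
E
```

```text
fingertip (0.0095, -0.021, 0.022) [220.94454597 180.63264262]
fingertip (0.0095, 0.021, 0.022) [348.20381155 180.75882468]
fingertip (0.0095, 0, 0.022) [284.55176176 180.82719464]
fingertip (0.0095, 0, -0.02) [284.00057954 237.39181848]
-54.6 [array([299., 179.]), array([265., 195.])]
-65 [array([334., 171.]), array([297., 180.])]
-80 [array([386., 169.]), array([348., 169.])]
(273, 188) [0.645  0.0966 0.11  ]
(298, 178) [0.6379 0.092  0.11  ]
(325, 222) [0.6266 0.1053 0.11  ]
(400, 640, 3)
```

Run:
```python
import cv2,numpy as np
a=cv2.imread("pics/w2.png")[120:420,130:450].astype(float)
cv2.imwrite("pics/w2b.png",cv2.resize(np.clip(255*(a/255)**.45,0,255).astype(np.uint8),None,fx=2,fy=2))
```

```text
(no output)
```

View pics/w2b.png

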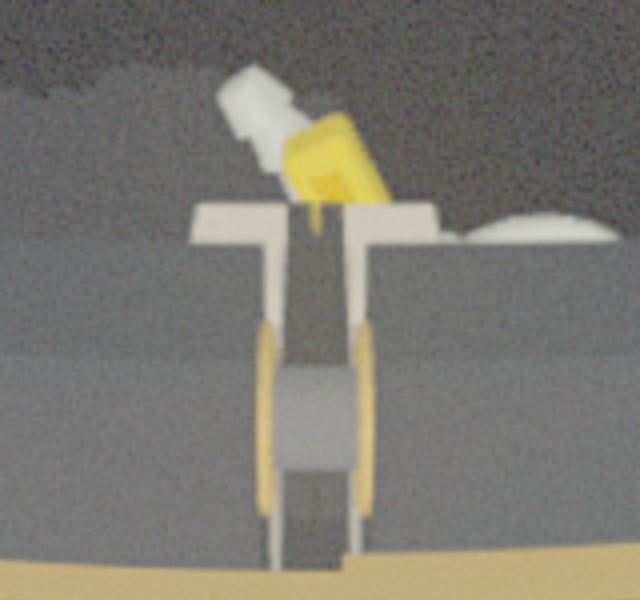

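Request:
carry_out(commands=[0, 0, 0.5, 0, 1, 0, 0, 0.5, 0, 1, 0, 0, 0, 0, 1])

```text
time_s: 4.95
tcp_pos: [0.6416, 0.1073, 0.1655]
eef_rot: [-179.7, 0.0, -79.7]
contact_force: [1.2, 0.6, 0.8]
gripper_width: 0.0005
```

Run:
```python
from h import *
s=telemetry.get_state();c=cams.capture("side");T=wT(s)
print(s["tcp_pos"],s["contact_force"],s["gripper_width"],np.round(s["joint_torque"],1))
ps={}
for x in(-.0095,.0095):
    for y in(-.021,.021):
        for z in(0,.012,.022): ps[x,y,z]=proj(c,(T@[x,y,z,1])[:3])
o=np.mean(list(ps.values()),0).round().astype(int); print(o)
f=c["frame"][o[1]-45:o[1]+45,o[0]-60:o[0]+60,::-1]
f=cv2.resize(np.clip(255*(f/255.)**.5,0,255).astype(np.uint8),None,fx=6,fy=6,interpolation=cv2.INTER_CUBIC)
for k,p in ps.items():
    q=tuple(int(v) for v in (p-o+[60,45]+.5)*6); cv2.circle(f,q,3,{0:(0,255,0),.012:(255,255,0),.022:(0,0,255)}[k[2]],-1)
cv2.imwrite("pics/s1.png",f)
```

```text
[0.64164957 0.10734303 0.16554974] [1.20562848 0.61331089 0.82164134] 0.00046312161938533527 [ -0.1 -54.9  27.1   6.4  -0.6  -0. ]
[340 158]
```

View pics/s1.png

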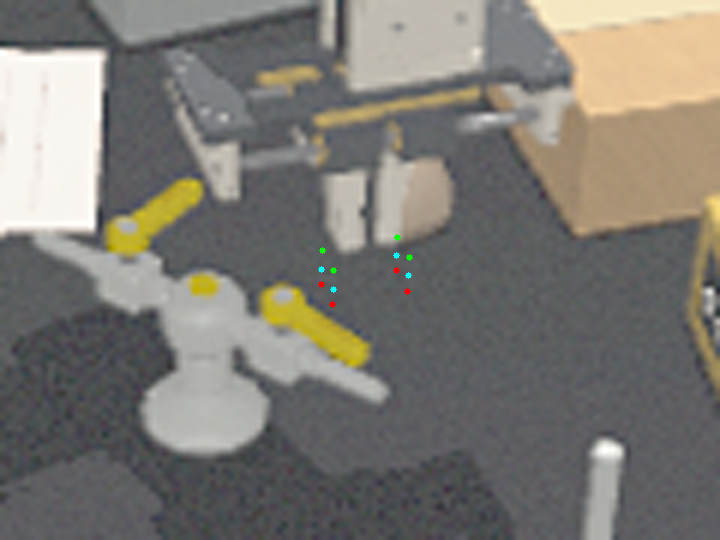

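Run:
```python
from h import *
from scipy.optimize import least_squares
t=np.load("top0.npz");c=cams.capture("wrist")
s=dict(tcp_pos=[.6701,.1378,.2168],eef_rot=[180,0,-54.6])
w0=cv2.imread("pics/w0.png")
def blobs(f,lo,hi,a):
    m=cv2.inRange(cv2.cvtColor(f,cv2.COLOR_BGR2HSV),lo,hi);k,l,st,ce=cv2.connectedComponentsWithStats(m)
    return [(st[i],ce[i].round(1)) for i in range(1,k) if st[i,4]>a]
for b in blobs(w0,(20,120,90),(35,255,255),60):print("w",b)
for b in blobs(w0,(20,40,200),(35,119,255),200):print("wpetri",b)
for b in blobs(t["frame"][:,:,::-1].copy(),(20,40,200),(35,119,255),60):print("tpetri",b, ray(t,*b[1],.01))
W=[[*ray(t,325.5,219,.01)],[.6064+.062*np.cos(np.radians(-54.6)),.1464+.062*np.sin(np.radians(-54.6)),.11],[.5554,-.1461,.111],[.486,-.2316,.111],[.6064,.1464,.111]]
U=[(489,153),(373,180),(565,53),(613,46),(372,240)]
def res(d):
    q=dict(s,tcp_pos=np.array(s["tcp_pos"])+d[:3],eef_rot=[180,0,-54.6+d[3]]); return np.concatenate([wproj(c,q,w)-u for w,u in zip(W,U)])
print(res(np.zeros(4)).reshape(-1,2).round(1)); o=least_squares(res,np.zeros(4),x_scale=[.01,.01,.01,1]); print(o.x.round(4),o.fun.reshape(-1,2).round(1))
```

```text
w (array([  85,    0,  130,  170, 8703], dtype=int32), array([142.1,  74.3]))
w (array([596,   0,  40,  65, 126], dtype=int32), array([616. ,  31.6]))
w (array([   0,   10,   73,  136, 7719], dtype=int32), array([35.8, 77.2]))
w (array([331,  11,  28,   9, 138], dtype=int32), array([344.2,  13.3]))
w (array([515,  39,  55,  24, 695], dtype=int32), array([542.4,  49.4]))
w (array([605,  42,  21,  56, 598], dtype=int32), array([615.8,  69.3]))
w (array([578,  45,  10,  14, 113], dtype=int32), array([582.7,  51.2]))
w (array([ 359,  178,   23,   73, 1026], dtype=int32), array([371.4, 214.7]))
w (array([ 56, 208,  26,  54, 357], dtype=int32), array([ 66.3, 231. ]))
w (array([ 78, 227,  17,  25, 110], dtype=int32), array([ 85.3, 238.4]))
w (array([309, 271,   5,  47, 131], dtype=int32), array([310.9, 293. ]))
w (array([334, 272,   5,  47, 132], dtype=int32), array([335.9, 293.6]))
w (array([154, 321,  48,  14, 196], dtype=int32), array([177. , 327.3]))
w (array([405, 323,  38,  17, 268], dtype=int32), array([423.9, 330.7]))
w (array([ 200,  325,  209,   18, 1296], dtype=int32), array([314.7, 334.9]))
wpetri (array([ 466,  124,   50,   60, 2347], dtype=int32), array([490.4, 153.7]))
tpetri (array([157,  59,  64,   2,  65], dtype=int32), array([188.3,  60. ])) [1.09628096 0.49300158 0.01      ]
tpetri (array([220,  66,  10,  24,  65], dtype=int32), array([225.4,  78.9])) [1.0231054  0.35228829 0.01      ]
tpetri (array([174,  90,  19,  41, 582], dtype=int32), array([182.7, 109.9])) [0.90266136 0.50272101 0.01      ]
tpetri (array([368,  96,  70,  28, 214], dtype=int32), array([392.6, 117.2])) [ 0.88010889 -0.26218805  0.01      ]
tpetri (array([314, 208,  23,  23, 407], dtype=int32), array([325.1, 218.8])) [ 0.50790618 -0.01791612  0.01      ]
[[ 0.2 -0.6]
 [ 0.7 -1.6]
 [-2.9 -0.6]
 [ 2.7  3.7]
 [-1.5  0.4]]
[ 1.300e-03 -8.000e-04 -2.000e-04 -5.047e-01] [[ 0.5 -1.1]
 [ 1.1 -0.6]
 [-3.3 -1.6]
 [ 2.3  2.1]
 [-0.5  1.4]]
```

Request:
carry_out(commands=[0.105, 0.106, 0, 0.9, 1, 0.105, 0.106, 0, 0.9, 1, 0.105, 0.106, 0, 0.9, 1, 0.105, 0.106, 0, 0.9, 1, 0.105, 0.106, 0, 0.9, 1, 0.105, 0.106, 0, 0.9, 1, 0.105, 0.106, 0, 0.9, 1, 0, 0, 0, 0, 1])

```text
time_s: 5.85
tcp_pos: [0.669, 0.1368, 0.161]
eef_rot: [179.9, 0.0, -54.6]
contact_force: [-1.1, -0.1, -0.3]
gripper_width: 0.0004
```

Request:
carry_out(commands=[0, 0, -0.3, 0, 1, 0, 0, -0.3, 0, 1, 0, 0, -0.3, 0, 1, 0, 0, -0.3, 0, 1, 0, 0, -0.3, 0, 1, 0, 0, -0.27, 0, 1, 0, 0, 0, 0, 1, 0, 0, 0, 0, 1])

```text
time_s: 6.65
tcp_pos: [0.6693, 0.1365, 0.0914]
eef_rot: [180.0, -0.0, -54.7]
contact_force: [0.1, 0.1, -0.6]
gripper_width: 0.0005
```

Run:
```python
from h import *
s=telemetry.get_state();print(s["tcp_pos"],s["eef_rot"],s["contact_force"])
c=cams.capture("side");T=wT(s)
P={(x,y,z):proj(c,(T@[x,y,z,1])[:3]) for x in(.0095,) for y in(-.021,0,.021) for z in(-.01,0)}
o=np.array([345,175]); f=c["frame"][o[1]-45:o[1]+45,o[0]-60:o[0]+60,::-1]
f=cv2.resize(np.clip(255*(f/255.)**.5,0,255).astype(np.uint8),None,fx=6,fy=6,interpolation=cv2.INTER_CUBIC)
for k,p in P.items(): cv2.circle(f,tuple(int(v) for v in (p-o+[60,45]+.5)*6),2,(0,255,0) if k[2]==0 else (0,0,255),-1)
cv2.imwrite("pics/s2.png",f)
```

```text
[0.66925622 0.13646057 0.09142012] [ 1.79980861e+02 -7.65456547e-03 -5.46590569e+01] [ 0.11336433  0.06013538 -0.61328714]
```

View pics/s2.png

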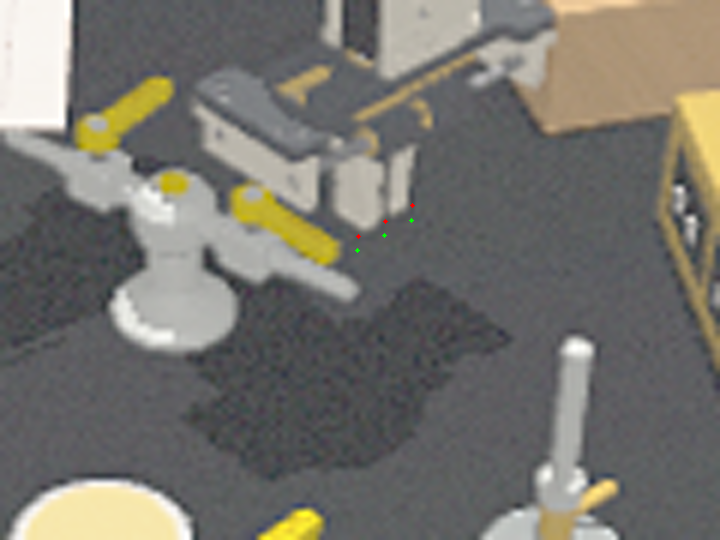

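Run:
```python
from h import *
s=telemetry.get_state();T=wT(s);c=np.load("side0.npz")
for x in(-.039,.039):
    for z in(-.076,-.046,-.04): print(x,z,((proj(c,(T@[x,.0965,z,1])[:3])-[285,130]+.5)*6).round(), ((proj(c,(T@[x,-.0965,z,1])[:3])-[285,130]+.5)*6).round())
```

```text
-0.039 -0.076 [196. 151.] [454.  18.]
-0.039 -0.046 [196. 197.] [450.  63.]
-0.039 -0.04 [196. 206.] [450.  72.]
0.039 -0.076 [298. 218.] [556.  77.]
0.039 -0.046 [296. 265.] [551. 122.]
0.039 -0.04 [296. 274.] [550. 131.]
```

Request:
carry_out(commands=[-0.08, -0.057, -0.05, 0, 1, -0.08, -0.057, 0, 0, 1, -0.08, -0.057, 0, 0, 1, 0, 0, 0, 0, 1])

```text
time_s: 7.1
tcp_pos: [0.6592, 0.1293, 0.09]
eef_rot: [-180.0, 0.0, -54.7]
contact_force: [0.5, 0.7, -0.5]
gripper_width: 0.0005
```

Request:
carry_out(commands=[-0.031, -0.021, 0, 0, 1, -0.031, -0.021, 0, 0, 1, -0.031, -0.021, 0, 0, 1, -0.031, -0.021, 0, 0, 1, -0.031, -0.021, 0, 0, 1, -0.031, -0.021, 0, 0, 1, -0.031, -0.021, 0, 0, 1])

```text
time_s: 7.8
tcp_pos: [0.6508, 0.1237, 0.0896]
eef_rot: [180.0, -0.0, -54.7]
contact_force: [0.6, -0.4, 0.2]
gripper_width: 0.0008
```

Request:
carry_out(commands=[-0.031, -0.021, 0, 0, 1, -0.031, -0.021, 0, 0, 1])

```text
time_s: 8.0
tcp_pos: [0.6494, 0.1226, 0.0898]
eef_rot: [-179.9, -0.0, -54.7]
contact_force: [5.0, 2.2, -4.0]
gripper_width: 0.0005
```

Request:
carry_out(commands=[-0.031, -0.021, 0, 0, 1, -0.031, -0.021, 0, 0, 1])

```text
time_s: 8.2
tcp_pos: [0.6471, 0.1207, 0.0899]
eef_rot: [-179.9, -0.0, -54.6]
contact_force: [5.4, 0.3, -2.3]
gripper_width: 0.0004
```

Run:
```python
from h import *
s=telemetry.get_state();c=cams.capture("wrist");f=c["frame"]
print(s["tcp_pos"],s["contact_force"])
m=cv2.inRange(cv2.cvtColor(f,cv2.COLOR_RGB2HSV),(20,120,60),(35,255,255));k,l,st,ce=cv2.connectedComponentsWithStats(m)
for i in range(1,k):
    if st[i,4]>40: print(st[i],ce[i].round(1))
a=np.array([.6064,.1464])
for t in(-55.5,-60,-65):
    u=np.array([np.cos(np.radians(t)),np.sin(np.radians(t))]);n=np.array([-u[1],u[0]])
    print(t,[wproj(c,s,[*(a+.062*u+q*n),.11]).round() for q in(-.006,.006)])
cv2.imwrite("pics/w3.png",cv2.resize(np.clip(255*(f[150:290,240:420,::-1]/255.)**.5,0,255).astype(np.uint8),None,fx=4,fy=4))
```

```text
[0.64708604 0.1206799  0.08986016] [ 5.38264336  0.27396608 -2.25733487]
[   0    0   93  205 9728] [31.3 81.8]
[140   0  29  26 233] [153.1   9.2]
[ 579    5   61   44 1314] [612.   24.7]
[131  26  21  27 126] [140.6  37.2]
[114  50  20  32 116] [124.8  66.8]
[102  81  21  23  91] [111.5  92.9]
[ 97 104  12  19  50] [102.5 113.2]
[355 231  25  20 469] [366.6 240.9]
[  0 265  48  85 904] [ 16.2 304.8]
[334 271   5  48 127] [335.9 294.7]
[309 273   5  46 125] [310.7 294.4]
[155 321  82  18 385] [195.2 329.6]
[ 304  323  140   20 1016] [375.6 333.9]
[  0 330  66  70 979] [ 30.8 366.3]
[236 330  68  13 346] [270.1 335.9]
-55.5 [array([370., 235.]), array([347., 234.])]
-60 [array([379., 236.]), array([356., 234.])]
-65 [array([388., 238.]), array([367., 234.])]
```

View pics/w3.png

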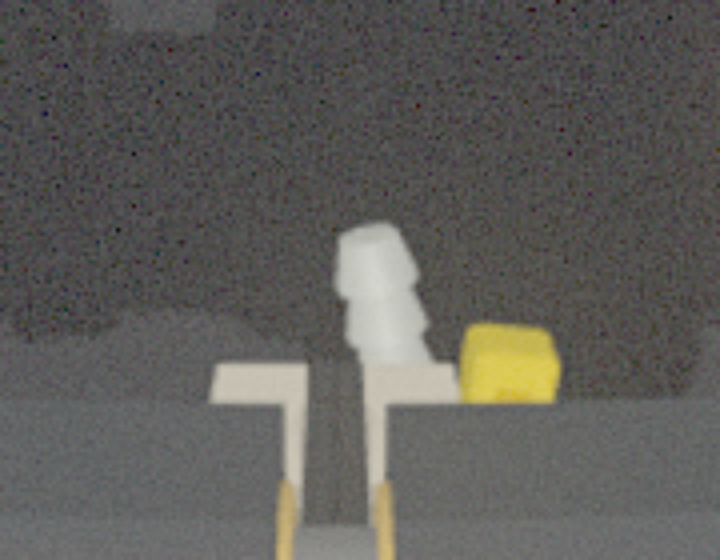

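Run:
```python
from arc import *
arc((.6064,.1464),-60,-129.6,.0225,24,.0428)
```

```text
start [0.6473 0.1206] end [0.5965 0.0991] turn/row -0.725
[[-0.034, -0.051], [-0.036, -0.049], [-0.039, -0.047], [-0.041, -0.045], [-0.044, -0.043], [-0.046, -0.041], [-0.048, -0.038], [-0.05, -0.036], [-0.051, -0.033], [-0.053, -0.031], [-0.054, -0.028], [-0.056, -0.025], [-0.057, -0.022], [-0.058, -0.019], [-0.059, -0.017], [-0.06, -0.014], [-0.06, -0.01], [-0.061, -0.007], [-0.061, -0.004], [-0.061, -0.001], [-0.061, 0.002], [-0.061, 0.005], [-0.061, 0.008], [-0.06, 0.011]]
```

Request:
carry_out(commands=[-0.034, -0.051, 0, -0.8, 1, -0.036, -0.049, 0, -0.8, 1, -0.039, -0.047, 0, -0.8, 1, -0.041, -0.045, 0, -0.8, 1, -0.044, -0.043, 0, -0.8, 1, -0.046, -0.041, 0, -0.8, 1, -0.048, -0.038, 0, -0.8, 1, -0.05, -0.036, 0, -0.8, 1])

```text
time_s: 9.05
tcp_pos: [0.6333, 0.1059, 0.0898]
eef_rot: [-179.9, -0.0, -80.4]
contact_force: [5.2, -2.2, -2.8]
gripper_width: 0.0005
```

Request:
carry_out(commands=[-0.051, -0.033, 0, -0.75, 1, -0.053, -0.031, 0, -0.75, 1, -0.054, -0.028, 0, -0.75, 1, -0.056, -0.025, 0, -0.75, 1, -0.057, -0.022, 0, -0.75, 1, -0.058, -0.019, 0, -0.75, 1, -0.059, -0.017, 0, -0.75, 1, -0.06, -0.014, 0, -0.75, 1])

```text
time_s: 9.85
tcp_pos: [0.6148, 0.098, 0.0898]
eef_rot: [-180.0, -0.0, -104.4]
contact_force: [3.1, -3.3, -1.8]
gripper_width: 0.0008
```

```bash
cat > wl.py <<'E'
# yellow blobs near fingers in wrist view, and the predicted tip corners per lever angle
from h import *
def wl(a,ts):
    s=telemetry.get_state();c=cams.capture("wrist");f=c["frame"]
    print(np.round(s["tcp_pos"],4),np.round(s["eef_rot"][2],1),np.round(s["contact_force"],1))
    m=cv2.inRange(cv2.cvtColor(f,cv2.COLOR_RGB2HSV),(20,120,60),(35,255,255));k,l,st,ce=cv2.connectedComponentsWithStats(m)
    for i in range(1,k):
        if st[i,4]>40 and 250<ce[i][0]<480 and 150<ce[i][1]<270: print("seen x %d-%d y %d-%d"%(st[i,0],st[i,0]+st[i,2],st[i,1],st[i,1]+st[i,3]))
    for t in ts:
        u=np.array([np.cos(np.radians(t)),np.sin(np.radians(t))]);n=np.array([-u[1],u[0]])
        d=np.array(s["tcp_pos"][:2])-a
        print(t,[wproj(c,s,[*(a+.062*u+q*n),.11]).round() for q in(-.006,.006)],"tcp in lever frame",(d@u).round(4),(d@n).round(4))
E
python3 -c "
from wl import *
wl(np.array([.6064,.1464]),(-100,-105,-110,-115))"
```

```text
[0.6148 0.098  0.0898] -104.4 [ 3.1 -3.3 -1.8]
seen x 352-377 y 230-251
-100 [array([363., 235.]), array([340., 237.])] tcp in lever frame 0.0462 0.0167
-105 [array([373., 236.]), array([351., 236.])] tcp in lever frame 0.0446 0.0207
-110 [array([383., 237.]), array([361., 235.])] tcp in lever frame 0.0426 0.0245
-115 [array([393., 239.]), array([371., 236.])] tcp in lever frame 0.0403 0.0281
```

Run:
```python
from arc import *
arc((.6064,.1464),-106,-127,.0215,7,.0443)
arc((.6064,.1464),-127,-139,.0215,8,.0443)
```

```text
start [0.6149 0.0979] end [0.5969 0.0981] turn/row -0.75
[[-0.064, -0.009], [-0.064, -0.006], [-0.064, -0.003], [-0.064, 0.001], [-0.064, 0.004], [-0.064, 0.007], [-0.064, 0.011]]
start [0.5969 0.0981] end [0.5871 0.1011] turn/row -0.375
[[-0.032, 0.007], [-0.031, 0.007], [-0.031, 0.008], [-0.031, 0.009], [-0.031, 0.01], [-0.03, 0.011], [-0.03, 0.011], [-0.03, 0.012]]
```

Request:
carry_out(commands=[-0.064, -0.009, 0, -0.75, 1, -0.064, -0.006, 0, -0.75, 1, -0.064, -0.003, 0, -0.75, 1, -0.064, 0.001, 0, -0.75, 1, -0.064, 0.004, 0, -0.75, 1, -0.064, 0.007, 0, -0.75, 1, -0.064, 0.011, 0, -0.75, 1])

```text
time_s: 10.6
tcp_pos: [0.5963, 0.0979, 0.0897]
eef_rot: [-180.0, -0.1, -125.3]
contact_force: [2.5, -5.1, 0.3]
gripper_width: 0.0005
```

Request:
carry_out(commands=[-0.032, 0.007, 0, -0.375, 1, -0.031, 0.007, 0, -0.375, 1])

```text
time_s: 10.8
tcp_pos: [0.5936, 0.0985, 0.0897]
eef_rot: [-180.0, -0.1, -128.3]
contact_force: [1.8, -4.2, 0.2]
gripper_width: 0.0009
```

Request:
carry_out(commands=[-0.031, 0.008, 0, -0.375, 1, -0.031, 0.009, 0, -0.375, 1])

```text
time_s: 11.0
tcp_pos: [0.5911, 0.0992, 0.0897]
eef_rot: [-180.0, -0.1, -131.3]
contact_force: [1.3, -5.5, 1.4]
gripper_width: 0.0009
```

Request:
carry_out(commands=[-0.028, 0.01, 0, -0.3, 1, 0, 0, 0, 0, 1])

```text
time_s: 11.2
tcp_pos: [0.5899, 0.0997, 0.0897]
eef_rot: [-180.0, -0.1, -132.4]
contact_force: [1.2, -5.3, 1.6]
gripper_width: 0.0006
```

```bash
python3 -c "
from wl import *
wl(np.array([.6064,.1464]),(-128,-131,-134,-137))"
```

```text
[0.5899 0.0997 0.0897] -132.4 [ 1.2 -5.3  1.6]
seen x 353-377 y 230-251
-128 [array([362., 237.]), array([339., 239.])] tcp in lever frame 0.047 0.0157
-131 [array([368., 237.]), array([346., 238.])] tcp in lever frame 0.0461 0.0182
-134 [array([374., 238.]), array([352., 237.])] tcp in lever frame 0.0451 0.0206
-137 [array([380., 239.]), array([358., 237.])] tcp in lever frame 0.044 0.0229
```

Request:
carry_out(commands=[-0.015, 0.015, 0, 0, 1, -0.015, 0.015, 0, 0, 1])

```text
time_s: 11.45
tcp_pos: [0.5895, 0.1, 0.0898]
eef_rot: [-179.9, -0.1, -132.4]
contact_force: [7.0, -11.5, -1.7]
gripper_width: 0.0001
```

Request:
carry_out(commands=[-0.015, 0.015, 0, 0, 1, -0.015, 0.015, 0, 0, 1])

```text
time_s: 11.65
tcp_pos: [0.5893, 0.1002, 0.0899]
eef_rot: [-179.8, -0.1, -132.4]
contact_force: [12.1, -18.2, -4.9]
gripper_width: 0.0008
```

Request:
carry_out(commands=[0.09, -0.09, 0, 0, 1, 0.2, -0.2, 0, 0, 1, 0.2, -0.2, 0, 0, 1, 0, 0, 0.6, 0, 1, 0, 0, 0.7, 0, 1, 0, 0, 0.7, 0, 1, 0, 0, 0, 0, 1])

```text
time_s: 12.35
tcp_pos: [0.6104, 0.0839, 0.1739]
eef_rot: [-179.8, 0.3, -132.4]
contact_force: [-0.5, -0.5, 0.6]
gripper_width: 0.0005
```

Run:
```python
from arc import *
s=telemetry.get_state(); print(s["tcp_pos"],s["eef_rot"])
a=(.5554,-.1461)
arc(a,38.7,38.7,.040,1,.045)
arc(a,39,-33,.021,24,.0445)
```

```text
[0.61039627 0.08386535 0.17392927] [-179.80894924    0.33585594 -132.41709839]
start [ 0.5655 -0.0867] end [ 0.5655 -0.0867] turn/row 0.0
[[0.0, 0.0]]
start [ 0.5768 -0.1018] end [ 0.6042 -0.1527] turn/row -0.75
[[0.057, -0.029], [0.056, -0.032], [0.054, -0.035], [0.052, -0.038], [0.05, -0.041], [0.048, -0.043], [0.045, -0.046], [0.043, -0.048], [0.04, -0.05], [0.038, -0.052], [0.035, -0.054], [0.032, -0.056], [0.029, -0.058], [0.026, -0.059], [0.023, -0.06], [0.02, -0.061], [0.016, -0.062], [0.013, -0.063], [0.01, -0.064], [0.006, -0.064], [0.003, -0.064], [-0.0, -0.064], [-0.004, -0.064], [-0.007, -0.064]]
```

Request:
carry_out(commands=[-0.14, -0.533, 0, -0.278, 1, -0.14, -0.533, 0, -0.278, 1, -0.14, -0.533, 0, -0.278, 1, -0.14, -0.533, 0, -0.278, 1, -0.14, -0.533, 0, -0.278, 1, -0.14, -0.533, 0, -0.278, 1, -0.14, -0.533, 0, -0.278, 1, -0.14, -0.533, 0, -0.278, 1])

```text
time_s: 13.15
tcp_pos: [0.5618, -0.0887, 0.1687]
eef_rot: [179.9, -0.1, -141.4]
contact_force: [1.3, 0.1, 0.1]
gripper_width: 0.0007
```

Request:
carry_out(commands=[0, 0, 0, 0, 1, 0, 0, 0, 0, 1])

```text
time_s: 13.35
tcp_pos: [0.5623, -0.088, 0.169]
eef_rot: [180.0, -0.0, -141.4]
contact_force: [-1.0, 0.8, -0.4]
gripper_width: 0.0004
```

Run:
```python
from h import *
s=telemetry.get_state(); print(s["tcp_pos"],s["eef_rot"],s["contact_force"])
c=cams.capture("wrist");f=c["frame"]
m=cv2.inRange(cv2.cvtColor(f,cv2.COLOR_RGB2HSV),(20,120,60),(35,255,255));k,l,st,ce=cv2.connectedComponentsWithStats(m)
for i in range(1,k):
    if st[i,4]>60: print(st[i],ce[i].round(1),wray(c,s,*ce[i],.11).round(4))
a=np.array([.5554,-.1461]);u=np.array([.78,.625]);print(wproj(c,s,[*a,.111]),wproj(c,s,[*(a+.062*u),.11]), wproj(c,s,[.5207,-.189,.095]))
c=cams.capture("top"); f=c["frame"]; m=cv2.inRange(cv2.cvtColor(f,cv2.COLOR_RGB2HSV),(20,110,60),(35,255,255));k,l,st,ce=cv2.connectedComponentsWithStats(m)
for i in range(1,k):
    if st[i,4]>20 and 160<ce[i][1]<250: print("top",st[i],ce[i].round(1),ray(c,*ce[i],.11).round(4))
```

```text
[ 0.56231059 -0.08798493  0.16895596] [ 1.79959480e+02 -4.03741237e-02 -1.41441152e+02] [-0.96652539  0.84515897 -0.35595133]
[ 221    0  110   39 1847] [269.4  15.1] [ 0.4667 -0.2147  0.11  ]
[292  16  25  18 137] [305.5  25.5] [ 0.4577 -0.188   0.11  ]
[245  81  22  21 368] [255.6  91. ] [ 0.5183 -0.1865  0.11  ]
[ 254  145   32   93 1671] [271.2 189. ] [ 0.5707 -0.1325  0.11  ]
[309 270   5  48 126] [310.7 293.5] [ 0.6267 -0.0508  0.11  ]
[334 270   5  49 132] [335.9 293.3] [ 0.6128 -0.0336  0.11  ]
[459 316  15  19 224] [465.9 325.4] [0.5665 0.1034 0.11  ]
[308 323 135  20 954] [376.1 333.7] [0.6267 0.0289 0.11  ]
[179 324 128  19 605] [244.6 334.2] [ 0.7092 -0.0701  0.11  ]
[268.43549315 163.13219632] [272.81773214 238.56071709] [255.33306294  92.47849191]
top [362 199   7   7  29] [365.1 202.5] [ 0.5534 -0.1468  0.11  ]
top [375 211   6   5  23] [377.2 212.9] [ 0.5197 -0.1858  0.11  ]
top [379 219  17  21 114] [386.8 229.2] [ 0.4671 -0.2159  0.11  ]
```

Request:
carry_out(commands=[0.065, 0.052, -0.329, 0, 1, 0, 0, -0.329, 0, 1, 0, 0, -0.329, 0, 1, 0, 0, -0.329, 0, 1, 0, 0, -0.329, 0, 1, 0, 0, -0.329, 0, 1, 0, 0, 0, 0, 1, 0, 0, 0, 0, 1])

```text
time_s: 14.25
tcp_pos: [0.5654, -0.0851, 0.0903]
eef_rot: [180.0, -0.0, -141.4]
contact_force: [0.7, -0.1, 0.1]
gripper_width: 0.0001
```

Request:
carry_out(commands=[0.047, -0.058, 0, 0, 1, 0.047, -0.058, 0, 0, 1, 0.047, -0.058, 0, 0, 1, 0.047, -0.058, 0, 0, 1, 0, 0, 0, 0, 1])

```text
time_s: 14.75
tcp_pos: [0.5733, -0.0946, 0.0908]
eef_rot: [-180.0, 0.0, -141.4]
contact_force: [-0.0, 0.8, -0.8]
gripper_width: 0.0004
```

Request:
carry_out(commands=[0.0235, -0.029, -0.01, 0, 1, 0.0235, -0.029, 0, 0, 1, 0.0235, -0.029, 0, 0, 1, 0.0235, -0.029, 0, 0, 1])

```text
time_s: 15.15
tcp_pos: [0.5768, -0.099, 0.0902]
eef_rot: [180.0, 0.0, -141.4]
contact_force: [-0.1, 0.2, 0.8]
gripper_width: 0.0
```

Request:
carry_out(commands=[0.0235, -0.029, 0, 0, 1, 0.0235, -0.029, 0, 0, 1])

```text
time_s: 15.35
tcp_pos: [0.5785, -0.1008, 0.0902]
eef_rot: [180.0, 0.0, -141.4]
contact_force: [-1.2, 4.1, 1.9]
gripper_width: 0.0005
```

Request:
carry_out(commands=[0.057, -0.029, 0, -0.75, 1, 0.056, -0.032, 0, -0.75, 1, 0.054, -0.035, 0, -0.75, 1, 0.052, -0.038, 0, -0.75, 1, 0.05, -0.041, 0, -0.75, 1, 0.048, -0.043, 0, -0.75, 1, 0.045, -0.046, 0, -0.75, 1, 0.043, -0.048, 0, -0.75, 1])

```text
time_s: 16.15
tcp_pos: [0.5947, -0.1134, 0.0901]
eef_rot: [180.0, -0.0, -165.5]
contact_force: [-0.9, 3.7, 1.8]
gripper_width: 0.0005
```

Request:
carry_out(commands=[0.04, -0.05, 0, -0.75, 1, 0.038, -0.052, 0, -0.75, 1, 0.035, -0.054, 0, -0.75, 1, 0.032, -0.056, 0, -0.75, 1, 0.029, -0.058, 0, -0.75, 1, 0.026, -0.059, 0, -0.75, 1, 0.023, -0.06, 0, -0.75, 1, 0.02, -0.061, 0, -0.75, 1])

```text
time_s: 16.95
tcp_pos: [0.6047, -0.1314, 0.0902]
eef_rot: [180.0, 0.0, 170.5]
contact_force: [-0.2, 3.4, -0.3]
gripper_width: 0.0009
```

Run:
```python
from h import *
s=telemetry.get_state();a=np.array([.5554,-.1461]);d=np.array(s["tcp_pos"][:2])-a
for t in(39,0,-5,-9,-13):
    u=np.array([np.cos(np.radians(t)),np.sin(np.radians(t))]);n=np.array([-u[1],u[0]]);print(t,(d@u).round(4),(d@n).round(4))
c=cams.capture("side");f=c["frame"];cs=np.load("side0.npz")
m=cv2.inRange(cv2.cvtColor(f,cv2.COLOR_RGB2HSV),(22,120,100),(35,255,255));k,l,st,ce=cv2.connectedComponentsWithStats(m)
for i in range(1,k):
    if st[i,4]>20 and 270<ce[i][0]<400: print(st[i],ce[i].round(1))
for t in(39,0,-5,-9,-13,-39):
    u=np.array([np.cos(np.radians(t)),np.sin(np.radians(t)),0]);print(t,proj(c,np.array([*a,.104])+.062*u).round(1))
```

```text
39 0.0476 -0.0196
0 0.0493 0.0147
-5 0.0479 0.0189
-9 0.0464 0.0222
-13 0.0448 0.0254
[298 143  16  13  83] [305.1 148.6]
[315 164   9  11  51] [319.1 169.3]
[294 225  13   4  32] [300.5 226.4]
[318 224  26   8  64] [326.8 228.6]
[308 239   7   6  32] [310.8 241.6]
[280 240  24  17 156] [291.9 248.1]
39 [337.5 216.2]
0 [344.3 225.3]
-5 [344.5 226.7]
-9 [344.5 227.8]
-13 [344.5 228.8]
-39 [341.4 235.6]
```

Request:
carry_out(commands=[0.016, -0.062, 0, -0.75, 1, 0.013, -0.063, 0, -0.75, 1, 0.01, -0.064, 0, -0.75, 1, 0.006, -0.064, 0, -0.75, 1, 0.003, -0.064, 0, -0.75, 1, 0, -0.064, 0, -0.75, 1, -0.004, -0.064, 0, -0.75, 1])

```text
time_s: 17.7
tcp_pos: [0.6072, -0.1493, 0.0903]
eef_rot: [179.9, 0.1, 149.6]
contact_force: [2.2, 2.2, -0.7]
gripper_width: 0.0005
```

Request:
carry_out(commands=[-0.007, -0.032, 0, -0.375, 1, -0.007, -0.032, 0, -0.375, 1, -0.008, -0.031, 0, -0.375, 1])

```text
time_s: 18.0
tcp_pos: [0.6062, -0.1533, 0.0905]
eef_rot: [180.0, 0.1, 145.1]
contact_force: [4.1, 1.7, 0.1]
gripper_width: 0.0005
```

Request:
carry_out(commands=[-0.009, -0.031, 0, -0.375, 1, -0.01, -0.031, 0, -0.375, 1])

```text
time_s: 18.2
tcp_pos: [0.6051, -0.1559, 0.0905]
eef_rot: [180.0, 0.0, 142.1]
contact_force: [4.0, 0.9, 0.3]
gripper_width: 0.0004
```

Request:
carry_out(commands=[-0.014, -0.02, 0, -0.2, 1, -0.014, -0.02, 0, -0.2, 1])

```text
time_s: 18.4
tcp_pos: [0.6037, -0.1575, 0.0904]
eef_rot: [180.0, 0.0, 140.5]
contact_force: [4.6, 0.7, 0.8]
gripper_width: 0.0007
```

Request:
carry_out(commands=[-0.014, -0.018, 0, -0.2, 1, -0.014, -0.018, 0, 0, 1])

```text
time_s: 18.6
tcp_pos: [0.6036, -0.1581, 0.0905]
eef_rot: [179.9, 0.1, 139.7]
contact_force: [7.2, 7.1, -1.3]
gripper_width: 0.0004
```

Request:
carry_out(commands=[-0.014, -0.018, 0, 0, 1])

```text
time_s: 18.7
tcp_pos: [0.6036, -0.1583, 0.0905]
eef_rot: [179.8, 0.1, 139.7]
contact_force: [8.9, 10.4, -1.2]
gripper_width: 0.0004
```

At the stop (force rising, no advance). One more nudge, then retract, lift away and check.

Request:
carry_out(commands=[-0.014, -0.018, 0, 0, 1])

```text
time_s: 18.8
tcp_pos: [0.6035, -0.1584, 0.0906]
eef_rot: [179.7, 0.1, 139.7]
contact_force: [9.8, 13.3, -1.1]
gripper_width: 0.0003
```

Request:
carry_out(commands=[0.08, 0.1, 0, 0, 1, 0.15, 0.2, 0, 0, 1, 0.15, 0.2, 0, 0, 1, 0, 0, 0.7, 0, 1, 0, 0, 0.7, 0, 1, 0, 0, 0.7, 0, 1, 0, 0, 0.7, 0, 1])

```text
time_s: 19.5
tcp_pos: [0.616, -0.14, 0.2029]
eef_rot: [-179.9, -0.1, 139.7]
contact_force: [-0.0, 0.4, -0.5]
gripper_width: 0.0007
```

Request:
carry_out(commands=[-0.3, 0.9, 0, 0, 1, -0.3, 0.9, 0, 0, 1, -0.3, 0.9, 0, 0, 1, -0.3, 0.9, 0, 0, 1, -0.3, 0.9, 0, 0, 1, -0.3, 0.9, 0, 0, 1, -0.3, 0.9, 0, 0, 1, -0.3, 0.9, 0, 0, 1])

```text
time_s: 20.3
tcp_pos: [0.5194, 0.149, 0.2021]
eef_rot: [-179.9, -0.0, 139.7]
contact_force: [1.6, 0.3, -0.2]
gripper_width: 0.0005
```

Request:
carry_out(commands=[-0.2, 0.9, 0, 0, 1, -0.2, 0.9, 0, 0, 1, -0.2, 0.9, 0, 0, 1, -0.2, 0.9, 0, 0, 1, -0.2, 0.9, 0, 0, 1, -0.2, 0.9, 0, 0, 1, 0, 0, 0, 0, 1, 0, 0, 0, 0, 1])

```text
time_s: 21.1
tcp_pos: [0.5027, 0.3341, 0.1985]
eef_rot: [179.5, -4.3, 143.8]
contact_force: [-0.4, 0.2, -0.6]
gripper_width: 0.0003
```

Run:
```python
from h import *
s=telemetry.get_state();print(s["tcp_pos"],s["contact_force"])
c=cams.capture("top");f=c["frame"];t=np.load("top0.npz")["frame"]
L=f[150:270,200:440,::-1]
cv2.imwrite("pics/fin.png",cv2.resize(L,None,fx=3.3,fy=3.3,interpolation=cv2.INTER_CUBIC))
m=cv2.inRange(cv2.cvtColor(f,cv2.COLOR_RGB2HSV),(22,120,100),(35,255,255));k,l,st,ce=cv2.connectedComponentsWithStats(m)
for i in range(1,k):
    if st[i,4]>60 and 160<ce[i][1]<260:
        p=np.array([ray(c,u,v,.11)[:2] for v,u in np.argwhere(l==i)])
        w,V=np.linalg.eigh(np.cov(p.T)); v=V[:,1]; print(ce[i].round(1),p.mean(0).round(3),"axis angle mod180",(np.degrees(np.arctan2(v[1],v[0]))%180).round(1))
```

```text
[0.50272947 0.33409373 0.1985106 ] [-0.35639185  0.17268921 -0.62393401]
[280.5 191.3] [0.589 0.129] axis angle mod180 46.7
[369.7 195.9] [ 0.575 -0.162] axis angle mod180 141.0
[245.5 204.8] [0.544 0.241] axis angle mod180 45.9
[387.  228.9] [ 0.468 -0.217] axis angle mod180 141.7
```

View pics/fin.png

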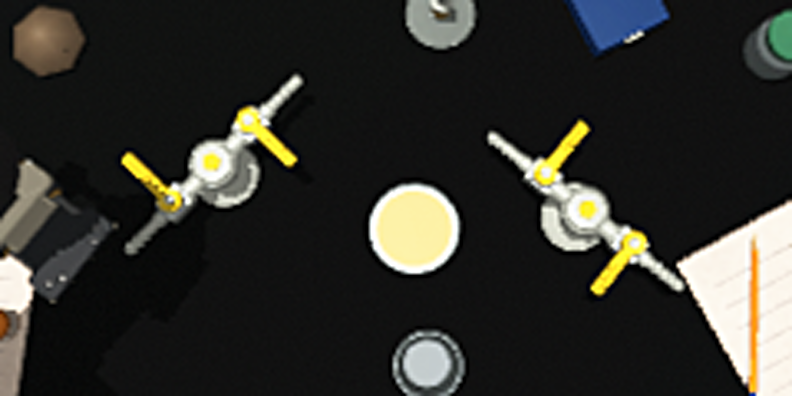

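```bash
python3 -c "
from h import *
s=telemetry.get_state();print(np.round(s['joints'],1),np.round(s['qd'],2));print(r.close_job())"
```

```text
[  49.1   15.3   -7.5   -4.7  -67.1 -173.6] [-0.62 -0.76 -0.42 -0.03  0.24  0.03]
the job is handed in; nothing more can be done
None
```

I shut both open taps, one on each turret, by pushing each lever clockwise with the closed gripper's outer finger. I then lifted clear and handed the job in at about 21 s; no verdict was reported.

**Final checks**
- **Stops:** At the end of each push the finger stopped advancing while the force rose, to about 22 N on the left turret and 17 N on the right. Both are below the 40 N limit.
- **Angles:** In the last top picture the pushed levers lie within about 1° of the already-shut lever on the same turret (46.7° against 45.9°, and 141.0° against 141.7°). The two shut levers had not moved.
- **Loose things:** The ones in that picture stood where they were at the start by eye. I did not measure them, and the crop left the dropper bottle only partly in view.

**What disagreed or went wrong**
- **Fingertip height:** In the images the closed fingertips sat about 10 mm behind the TCP, not 22 mm ahead as stated.
- **First pass over the left lever:** Because of that, the first sweep passed over the lever without touching it. By my estimate the grasp point came to 5.4 mm from the lever's centreline by the stated geometry. The no-grasp limit is 5 mm, so that margin is within my measurement error. I corrected the height and redid the push.
- **Last retreat:** The wrist joint ran up to the edge of its range (-173.6°, limit -173.66°), which tilted the tool about 4° in free space. The arm was still drifting at under 1 °/s at hand-in.

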